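Reset the charging dock through its shuttered well

TASK

The console's charging dock has frozen: with the fingertips, slide its black shutter fully open by the orange rib, reach down into the well to press the sunken red reset key all the way down and keep it there for two seconds, then let it spring back and slide the shutter fully shut again. Pick nothing up: the dock is loose and must stay standing where it is, and the console, the wooden blocks and the dish of cartridges are to be left undisturbed.

Things in the scene. Friction and masses are not known exactly. Their poses are not given: they have to be found in the camera images.
- dock: Loose white charging dock, 110 (x) x 150 (y) x 44 mm high, 1.5 to 2.6 kg, at any yaw; a push of 7 N or more may slide it. Origin: centre of its underside, z up; +y is the way the shutter opens, along its length. Well at x = 0, y = -40 mm. Aluminium rails 6 mm high at x = +-34 mm flank the shutter, a 6 mm high cross bar stands at y = +56 mm; three small lamps mark the +y end.
- well_mouth (a point): Centre of the mouth of the round well, level with the dock's top (44 mm above the ledge); axes as the dock's. The well is 48 mm across with straight walls and 34 mm deep; shut fingers fit in.
- key_top (a point): Centre of the top of the red round reset key, 26 mm across, on the axis of the well. Unpressed it lies 24 mm below the mouth of the well (20 mm above the ledge). It is hidden while the shutter is shut.
- key (a joint): How far the reset key is pressed, m: 0 = up, 0.006 = all the way down. A spring pushes it back: about 1.5 N at the start of the travel and 5 N at the bottom.
- shutter_rib (a point): Centre of the top of the orange rib on the black shutter; moves with it; axes as the dock's. The shutter is a plate 60 x 60 x 4 mm, its top 48 mm above the ledge. The rib stands 16 mm up from the middle of the plate (top 64 mm above the ledge), 40 mm long along the dock's x, 8 mm thick along its y; it can be pushed by either face.
- shutter (a joint): How far the shutter has slid along the dock's +y, m: 0 = shut, centred over the well; 0.062 = fully open against its stop, well clear of the well. It moves with about 1 N and stays where it is left.
- console: Loose green handheld console lying flat, 82 (x) x 150 (y) x 20 mm. Origin: centre of its underside. To be left alone.
- block_a: Loose light wooden block, 40 x 40 x 30 mm high, near one long side of the dock. Origin: centre of its underside. To be left alone.
- block_b: Loose dark wooden block, 40 x 40 x 30 mm high, near one long side of the dock. Origin: centre of its underside. To be left alone.
- dish: Loose round stainless steel dish, 120 mm across the rim, 16 mm high. Origin: centre of its underside. To be left alone.
- cartridge_0: Loose grey cartridge lying flat in the dish, 32 x 32 x 6 mm. Origin: centre of its underside. To be left alone.
- cartridge_1: Loose grey cartridge lying flat in the dish, 32 x 32 x 6 mm. Origin: centre of its underside. To be left alone.
- cartridge_2: Loose grey cartridge lying flat in the dish, 32 x 32 x 6 mm. Origin: centre of its underside. To be left alone.
Mind the look-alikes: they are no part of the job. Of the things that look like the dock, the middle-sized one is meant.

How it is judged:
By the outcome, as a careful person would: the job done as asked, in the order asked, and still so for the second after the job is handed in, with the robot touching nothing.
It also fails if it takes over 58 s, if anything falls off the work surface, if the arm or the gripper's body presses on something with over 40 N, if the wrist force passes 120 N, or if a joint passes its speed limit or range.

ROBOT

A 6-joint arm with a two-finger parallel gripper is mounted at the origin on the work surface. World frame = base frame: x ahead of the robot, y to its left, z up, the work surface at z = 0. Lengths are in m, angles in rad, forces in N, time in s.
With the tool pointing down it reaches from about 0.4 to 0.825 m from the base axis. Payload 7 kg.
Tool frame: the origin (TCP) lies midway between the tips of the shut fingers; the grasp point (between the pads) lies 19 mm behind it; z points along the fingers, y is the line along which they close (so a half turn about z gives the same grasp; the last joint's range is limited). The gripper opens to 88 mm and grips with 3 to 60 N. Pads are 19 mm wide; open, the fingers measure 130 mm over their backs; the gripper's body (78 mm by 193 mm) begins 47 mm behind the grasp point.
Start: joints at [1.466, 0.359, 0.012, 0, -1.224, -0.288], TCP at [0.258, 0.624, 0.227] pointing down, gripper open.
Joint ranges: [-3.07, 3.07], [-1.43, 2.12], [-1.02, 1.25], [-3.03, 1.67], [-3.05, -0], [-3.03, 3.03]. Speed limits (rad/s): [2.39, 2.39, 3.01, 3.14, 3.14, 3.14].

INTERFACE

Orientations are given as [roll, pitch, yaw] about the fixed x, y, z axes, in that order (R = Rz(yaw) Ry(pitch) Rx(roll)).
In Python, from station import get_state, grab_frame, calibration, job_done, boxes_of, regions_of, spot_point gives the robot as it stands. The module is installed in compiled form; this text tells all that it offers.
- The arm moves only by the tool arm_command, never from a script. Its argument "commands" is a list of rows, each an object of numbers: "tx", "ty", "tz": the shift along the tool's x, y, z each as a share of 25 cm, from -1 to 1; "twist": the turn about the tool's z as a share of 180 degrees, from -1 to 1. A call has exactly 8 rows; each row is the pose to reach, as a shift and turn from the pose commanded when the call began, along the tool's axes at that moment, turning the shorter way round; what a row does not reach only later rows make up. A row lasts 1/12 s, in which the tool goes at most 41.7 mm and 7.16 degrees, less where a joint would pass 70% of its speed; a pose out of reach is approached as far as the arm can. A call with a number of a shift or a turn outside -1 to 1 is refused whole. A call with a gripper value outside its range is refused whole. "claw" is the opening, from 0 (shut) to 1 (fully open), set as the call begins (left out, the last holds). The fingers move at their own pace and stop on an object; "grip_force" is the grip in N (left out, the last holds). Time passes only in rows, so rows that repeat a pose let the fingers close, or fill a call up. It gives the time, the measured TCP pose, the force, the opening and the grip force at its end, in the units of the state.
- get_state(): the state, without advancing time (a new reading comes with each control period).
- grab_frame(name): name is "side" or "top"; returns the picture (384x512x3 uint8, red, green, blue); there is no depth.
- calibration(name): a dict with "camera_matrix" (3x3 intrinsics, pixels), "extrinsics" (4x4, takes a point from camera to world coordinates). Camera axes: x right, y down, z forward; pixel columns grow to the right and rows downward; lengths in m; the calibration is good to about 2 mm. A picture is of the moment at which its call begins. calibration takes no time and is no camera call.
- job_done(): hands the job in; it is judged then, once.
Trained networks look in the newest picture that a camera, given by its name, has taken for a name from the list of things; names that differ only in an ending like _2 or _b are one class to them, and where a whole thing is asked for, a point or a joint stands for the part that bears it (a point fixed in the world has none). Each returns a list of dicts, best first, with "score" (0 to 1); they miss things now and then, are a little off and sometimes report something else, mostly with a low value. They report only what shows in the picture. A call takes as long as a camera call. They do not tell look-alikes from the thing itself.
- boxes_of(query, camera): "rect" ([left, top, right, bottom] in pixels, round what is visible of it).
- regions_of(query, camera): "region" (384x512 bool, what is visible of it) and "rect" ([left, top, right, bottom] in pixels, round what is visible of it).
- spot_point(query, camera): "uv" ([column, row] in pixels: a listed point, or the origin of a listed thing).
The state is a dict: "t": time; "q": joint angles; "qd": joint speeds; "joint_efforts": joint torques, N m; "eef_pos": TCP position; "ee_rot": TCP orientation; "force": force on the tool from outside, world axes, zero at the start; "moment": the same for the moment, N m; "width": finger opening in m; "gripper_force": force on a finger pad.
Only numpy, scipy, OpenCV 4.12 (cv2) and the standard library are available. Lean on these libraries where they do the work, as an engineer would, in place of code of your own. Each camera call takes 0.05 s, during which the arm holds its last target. There are 200 camera calls.

## Working session

There is one attempt and no reset: what is moved stays moved. The work goes in short steps, Python scripts to look and compute and a tool call to move; the robot and the scene stay as the last step left them, time stands still between calls to the robot, and variables do not carry over. Pictures are saved under pics/ and viewed, at most 10 in all, crops included, and the job is handed in when it is done.

Besides the shell and the picture viewer there is one more tool, called as name(argument=value, ...) on one line, values as JSON. arm_command: Moves the arm, as the interface text tells. Shift numbers are shares of 25 cm and turn numbers shares of 180 degrees, none past 1 either way. Its arguments: {"type":"object","properties":{"commands":{"type":"array"},"claw":{"type":"number"},"grip_force":{"type":"number"}},"required":["commands"]}

```bash
mkdir -p pics
cat > h.py <<'E'
import numpy as np,cv2
from station import *
def ray(cam,uv,z):
    c=calibration(cam);K=np.array(c["camera_matrix"]);T=np.array(c["extrinsics"])
    d=T[:3,:3]@np.linalg.solve(K,[uv[0],uv[1],1.]);o=T[:3,3]
    return o+d*(z-o[2])/d[2]
def proj(cam,p):
    c=calibration(cam);K=np.array(c["camera_matrix"]);T=np.linalg.inv(np.array(c["extrinsics"]))
    v=K@(T[:3,:3]@np.array(p)+T[:3,3]);return v[:2]/v[2]
E
python3 - <<'E'
from h import *
ims=[]
for c in("top","side"):
    im=grab_frame(c);cv2.imwrite(f"pics/{c}0.png",cv2.cvtColor(im,cv2.COLOR_RGB2BGR))
    ims.append(im)
    for q,z in(("dock",0),("shutter_rib",.064),("well_mouth",.044),("block_a",0),("console",0),("dish",0)):
        for r in spot_point(q,c)[:4]:
            print(c,q,round(r["score"],2),np.round(r["uv"],1),np.round(ray(c,r["uv"],z),3))
    for r in boxes_of("dock",c):print(c,"box",round(r["score"],2),np.round(r["rect"]))
s=get_state();print(s["t"],s["eef_pos"],s["ee_rot"],s["width"],s["force"])
E
```

```text
top dock 0.85 [288.5 216.3] [ 0.523 -0.11   0.   ]
top dock 0.85 [292.9 265.4] [ 0.353 -0.125  0.   ]
top dock 0.78 [278.7 145.8] [ 0.78  -0.074  0.   ]
top shutter_rib 0.94 [297.  137.7] [ 0.789 -0.133  0.064]
top shutter_rib 0.68 [286.4 221.5] [ 0.497 -0.096  0.064]
top shutter_rib 0.49 [286.4 272.3] [ 0.331 -0.096  0.064]
top well_mouth 0.96 [284.5 220.6] [ 0.502 -0.092  0.044]
top well_mouth 0.89 [280. 273.] [ 0.328 -0.077  0.044]
top well_mouth 0.7 [295.5 142.6] [ 0.778 -0.13   0.044]
top block_a 0.72 [254.8 203.7] [0.566 0.009 0.   ]
top block_a 0.7 [318.3 203.5] [ 0.57  -0.215  0.   ]
top console 0.8 [141.3 235.9] [0.445 0.402 0.   ]
top dish 0.94 [375.  208.7] [ 0.555 -0.415  0.   ]
top box 0.93 [248. 120. 314. 166.]
top box 0.86 [276. 250. 310. 282.]
top box 0.57 [271. 190. 306. 234.]
side dock 0.91 [338.9 218.2] [ 0.783 -0.067  0.   ]
side dock 0.72 [184.7 231. ] [ 0.352 -0.104  0.   ]
side dock 0.64 [250.8 230.6] [ 0.531 -0.11   0.   ]
side shutter_rib 0.67 [238.1 211.8] [ 0.498 -0.106  0.064]
side shutter_rib 0.57 [348.7 209.7] [ 0.793 -0.109  0.064]
side shutter_rib 0.55 [175.3 215. ] [ 0.334 -0.113  0.064]
side well_mouth 0.68 [344.6 216.5] [ 0.784 -0.113  0.044]
side well_mouth 0.55 [180.3 221. ] [ 0.345 -0.114  0.044]
side block_a 0.84 [267.4 259.6] [ 0.569 -0.221  0.   ]
side block_a 0.55 [267.9 202. ] [0.587 0.016 0.   ]
side console 0.63 [223.2 137.4] [0.449 0.414 0.   ]
side dish 0.83 [272.9 322.7] [ 0.567 -0.409  0.   ]
side box 0.79 [307. 181. 381. 248.]
side box 0.73 [164. 209. 203. 248.]
side box 0.73 [260. 323. 272. 338.]
side box 0.65 [225. 204. 286. 243.]
0.8 [0.25837255 0.62356865 0.22658121] [-3.14156985e+00  6.15558664e-07 -3.92789417e-01] 0.08776538935565123 [-1.03998664  0.22372343 -0.12194032]
```

View pics/top0.png

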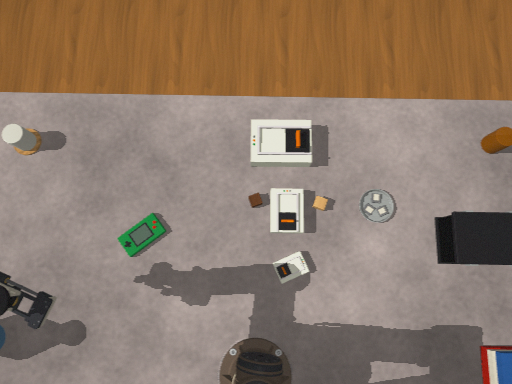

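View pics/side0.png

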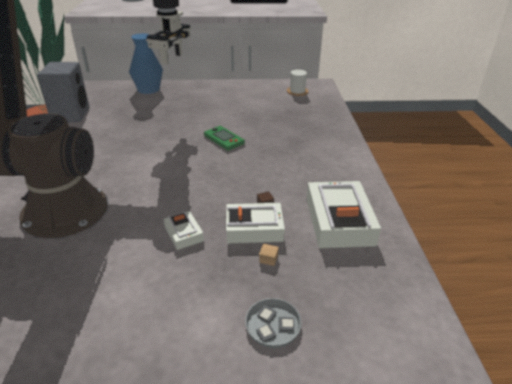

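Look-alikes: the large dock at top (281,142), the medium one at (288,211) and the small one at (292,267). The medium one is the target. Its lamps are at the top of the picture, so its +y points roughly along world +x. The dark block is at (255,200), the light block at (320,203).

```bash
cat >> h.py <<'E'
from scipy.optimize import minimize
def dock_pts(P,pts):
    c,s=np.cos(P[2]),np.sin(P[2]);R=np.array([[c,-s,0],[s,c,0],[0,0,1]])
    return np.array(pts)@R.T+[P[0],P[1],0]
BOX=[[x,y,z] for x in(-.055,.055) for y in(-.075,.075) for z in(0,.044)]
def sil(cam,P,S=8):
    uv=np.array([proj(cam,p) for p in dock_pts(P,BOX)])
    m=np.zeros((384*S,512*S),np.uint8)
    cv2.fillConvexPoly(m,np.round(cv2.convexHull(((uv+.5)*S).astype(np.float32))).astype(np.int32),1)
    return cv2.resize(m.astype(np.float32),(512,384),interpolation=cv2.INTER_AREA)
E
python3 - <<'E'
from h import *
M={}
out=[]
for c,ctr in(("top",(288,211)),("side",(255,223))):
    im=grab_frame(c)
    for r in regions_of("dock",c):
        if r["region"][ctr[1],ctr[0]]or (abs((r["rect"][0]+r["rect"][2])/2-ctr[0])<12 and abs((r["rect"][1]+r["rect"][3])/2-ctr[1])<12):
            M[c]=r["region"].astype(np.float32);print(c,r["score"],r["rect"],M[c].sum());break
    x,y=ctr;crop=im[y-36:y+36,x-48:x+48]
    out.append(cv2.resize(crop,None,fx=5.5,fy=5.5,interpolation=cv2.INTER_CUBIC)[:396])
for use in(["top"],["side"],["top","side"]):
    use=[u for u in use if u in M]
    if not use:continue
    f=lambda P:sum(np.abs(sil(c,P)-M[c]).sum() for c in use)
    r=min((minimize(f,[.523,-.11,y],method="Nelder-Mead",options=dict(initial_simplex=[[.523,-.11,y],[.533,-.11,y],[.523,-.1,y],[.523,-.11,y+.1]],maxiter=120)) for y in(-1.57,-1.65)),key=lambda r:r.fun)
    print(use,np.round(r.x,4),r.fun)
P=r.x;np.save("P.npy",P)
cv2.imwrite("pics/crop0.png",cv2.cvtColor(np.vstack(out)[:, :528],cv2.COLOR_RGB2BGR)[:]) if False else cv2.imwrite("pics/crop0.png",cv2.resize(cv2.cvtColor(np.hstack(out),cv2.COLOR_RGB2BGR),(800,300)))
for n,p in(("rib",[0,-.04,.064]),("well",[0,-.04,.044])):
    w=dock_pts(P,[p])[0];print(n,np.round(w,4),proj("top",w),proj("side",w))
E
```

```text
top 0.94 [270.5, 192.5, 304.5, 231.9] 1335.0
side 0.6 [226.4, 205.0, 286.1, 240.6] 2160.0
['top'] [ 0.5408 -0.0985 -1.5491] 149.046875
['side'] [ 0.5385 -0.0981 -1.5601] 65.078125Traceback (most recent call last):
  File "<stdin>", line 15, in <module>
  File "<stdin>", line 15, in <genexpr>
    res = _minimize_neldermead(fun, x0, args, callback, bounds=bounds,
                               **options)
    fxr = func(xr)
    fx = function(np.copy(x), *(wrapper_args + args))
  File "<stdin>", line 14, in <lambda>
  File "<stdin>", line 14, in <genexpr>
  File "h.py", line 16, in sil
    uv=np.array([proj(cam,p) for p in dock_pts(P,BOX)])
                 ~~~~^^^^^^^
  File "h.py", line 8, in proj
    c=calibration(cam);K=np.array(c["camera_matrix"]);T=np.linalg.inv(np.array(c["extrinsics"]))
ValueError: time passes only in moves, steps and waits
```

```bash
sed -i 's/^from scipy/_C={}\n_cal=calibration\ndef calibration(n):\n    if n not in _C:_C[n]=_cal(n)\n    return _C[n]\nfrom scipy/' h.py
cat >> h.py <<'E'
def outline(cam,P,n=60,z=.044,hx=.055,hy=.075,oy=0):
    c=[[-hx,oy-hy,z],[hx,oy-hy,z],[hx,oy+hy,z],[-hx,oy+hy,z]]
    uv=np.array([proj(cam,p) for p in dock_pts(P,c)]);ctr=uv.mean(0);a=[];b=[]
    for i in range(4):
        p,q=uv[i],uv[(i+1)%4];t=np.linspace(.06,.94,n)[:,None];nn=np.array([-(q-p)[1],(q-p)[0]])/np.linalg.norm(q-p)
        if nn@(ctr-p)<0:nn=-nn
        a.append(p+t*(q-p)+nn*.8);b.append(p+t*(q-p)-nn*.8)
    return np.array(a),np.array(b)
def smp(g,p):
    p=p.reshape(-1,2).astype(np.float32);return cv2.remap(g,p[:,:1],p[:,1:],cv2.INTER_LINEAR).reshape(4,-1)
def score(cams,G,P,**k):
    s=0
    for c in cams:
        a,b=outline(c,P,**k);s+=np.abs((smp(G[c],a)-smp(G[c],b)).mean(1)).sum()
    return -s
E
python3 - <<'E'
from h import *
G={};out=[]
for c,(x,y) in(("top",(288,211)),("side",(255,223))):
    im=grab_frame(c);G[c]=cv2.GaussianBlur(im,(0,0),.5).mean(2).astype(np.float32)
    out.append(cv2.resize(im[y-30:y+30,x-40:x+40],None,fx=5,fy=5,interpolation=cv2.INTER_CUBIC))
    print(c,np.round(calibration(c)["extrinsics"],3).tolist(),np.round(calibration(c)["camera_matrix"],1).tolist())
for use in(["top"],["side"],["top","side"]):
    f=lambda P:score(use,G,P)
    r=min((minimize(f,[x,y,a],method="Nelder-Mead",options=dict(initial_simplex=[[x,y,a],[x+.006,y,a],[x,y+.006,a],[x,y,a+.05]])) for x in(.527,.534,.541) for y in(-.113,-.105,-.098) for a in(-1.57,)),key=lambda r:r.fun)
    print(use,np.round(r.x,4),r.fun)
P=r.x;np.save("P.npy",P)
cv2.imwrite("pics/crop0.png",cv2.cvtColor(np.hstack(out),cv2.COLOR_RGB2BGR))
for n,p in(("rib",[0,-.04,.064]),("well",[0,-.04,.044])):
    w=dock_pts(P,[p])[0];print(n,np.round(w,4),proj("top",w),proj("side",w))
E
```

```text
top [[0.018, -0.984, 0.177, 0.35], [-1.0, -0.017, 0.003, 0.023], [0.0, -0.177, -0.984, 1.302], [0.0, 0.0, 0.0, 1.0]] [[373.7, 0.0, 249.9], [0.0, 373.7, 198.5], [0.0, 0.0, 1.0]]
side [[0.999, -0.021, 0.05, 0.496], [-0.053, -0.575, 0.817, -0.981], [0.011, -0.818, -0.575, 0.772], [0.0, 0.0, 0.0, 1.0]] [[424.4, 0.0, 258.0], [0.0, 424.4, 182.8], [0.0, 0.0, 1.0]]
['top'] [ 0.5393 -0.0987 -1.5629] -252.931884765625
['side'] [ 0.5395 -0.1    -1.5618] -172.05471801757812
['top', 'side'] [ 0.5395 -0.0991 -1.5664] -421.84796142578125
rib [ 0.4995 -0.0993  0.064 ] [287.29132314 220.69687102] [238.79335547 210.14472104]
well [ 0.4995 -0.0993  0.044 ] [286.70881459 221.3982276 ] [238.90141376 215.96480387]
```

View pics/crop0.png

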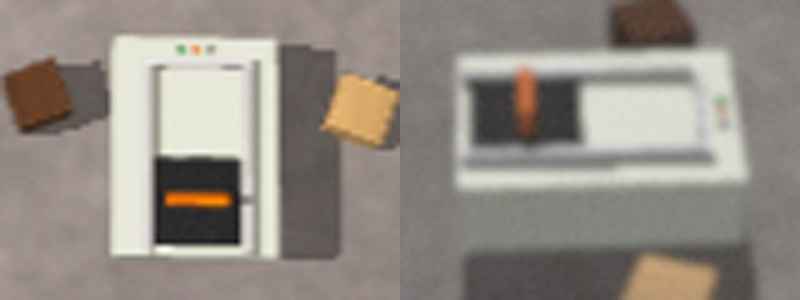

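The crop confirms the choice: the medium dock, with its rib at top pixel (287,221), lamps at the +y end, and dark and light blocks beside it. Fit and rib pixel agree to about 1 mm. Moving out high with the fingers shut.

arm_command(commands=[{"tx":0.04,"ty":0.05},{"tx":0.12,"ty":0.15},{"tx":0.21,"ty":0.26},{"tx":0.31,"ty":0.38},{"tx":0.41,"ty":0.5},{"tx":0.5,"ty":0.62},{"tx":0.58,"ty":0.71},{"tx":0.63,"ty":0.78}], claw=0, grip_force=10)

```text
invalid input
```

arm_command(commands=[{"tx":0.06,"ty":0.08},{"tx":0.15,"ty":0.18},{"tx":0.23,"ty":0.28},{"tx":0.31,"ty":0.38},{"tx":0.4,"ty":0.49},{"tx":0.48,"ty":0.6},{"tx":0.56,"ty":0.7},{"tx":0.63,"ty":0.78}])

```text
invalid input
```

arm_command(commands=[{"tx":0.08,"ty":0.1,"twist":-0.02},{"tx":0.2,"ty":0.24,"twist":-0.04},{"tx":0.32,"ty":0.4,"twist":-0.07},{"tx":0.44,"ty":0.55,"twist":-0.1},{"tx":0.54,"ty":0.67,"twist":-0.126},{"tx":0.61,"ty":0.75,"twist":-0.126},{"tx":0.63,"ty":0.78,"twist":-0.126},{"tx":0.63,"ty":0.78,"twist":-0.126}])

```text
invalid input
```

Perhaps every row needs all its fields.

arm_command(commands=[{"tx":0.04,"ty":0.05,"tz":0,"twist":0},{"tx":0.12,"ty":0.15,"tz":0,"twist":0},{"tx":0.21,"ty":0.26,"tz":0,"twist":0},{"tx":0.31,"ty":0.38,"tz":0,"twist":0},{"tx":0.41,"ty":0.5,"tz":0,"twist":0},{"tx":0.5,"ty":0.62,"tz":0,"twist":0},{"tx":0.58,"ty":0.71,"tz":0,"twist":0},{"tx":0.63,"ty":0.78,"tz":0,"twist":0}], claw=0, grip_force=10)

```text
t: 1.77
eef_pos: [0.3297, 0.3806, 0.227]
ee_rot: [-3.141, 0.0, -0.394]
force: [0.9, -1.0, 1.0]
width: 0.0399
gripper_force: 0.0
```

arm_command(commands=[{"tx":0.06,"ty":0.08,"tz":0,"twist":0},{"tx":0.15,"ty":0.18,"tz":0,"twist":0},{"tx":0.23,"ty":0.28,"tz":0,"twist":0},{"tx":0.31,"ty":0.38,"tz":0,"twist":0},{"tx":0.4,"ty":0.49,"tz":0,"twist":0},{"tx":0.48,"ty":0.6,"tz":0,"twist":0},{"tx":0.56,"ty":0.7,"tz":0,"twist":0},{"tx":0.63,"ty":0.78,"tz":0,"twist":0}])

```text
t: 2.43
eef_pos: [0.4, 0.1407, 0.227]
ee_rot: [-3.141, -0.0, -0.393]
force: [1.1, 0.9, 0.3]
width: 0.0004
gripper_force: 0.0
```

arm_command(commands=[{"tx":0.08,"ty":0.1,"tz":0,"twist":-0.02},{"tx":0.2,"ty":0.24,"tz":0,"twist":-0.04},{"tx":0.32,"ty":0.4,"tz":0.05,"twist":-0.07},{"tx":0.44,"ty":0.55,"tz":0.12,"twist":-0.1},{"tx":0.54,"ty":0.67,"tz":0.2,"twist":-0.126},{"tx":0.61,"ty":0.75,"tz":0.28,"twist":-0.126},{"tx":0.63,"ty":0.78,"tz":0.36,"twist":-0.126},{"tx":0.63,"ty":0.78,"tz":0.4,"twist":-0.126}])

```text
t: 3.1
eef_pos: [0.4697, -0.1014, 0.123]
ee_rot: [3.141, 0.004, -0.001]
force: [-0.7, 0.3, -0.3]
width: 0.0003
gripper_force: 0.0
```

Run:
```python
from h import *
s=get_state();print(s["t"],s["eef_pos"],s["ee_rot"],s["width"],s["force"])
p=s["eef_pos"];out=[]
for c in("top","side"):
    im=cv2.cvtColor(grab_frame(c),cv2.COLOR_RGB2BGR);u=proj(c,p);print(c,u)
    x,y=(int(u[0]),int(u[1]));b=cv2.resize(im[y-30:y+30,x-40:x+40],None,fx=5,fy=5,interpolation=cv2.INTER_CUBIC)
    out.append(b)
cv2.imwrite("pics/c1.png",np.hstack(out))
```

```text
3.1 [ 0.469746   -0.10142475  0.12301227] [ 3.14115399e+00  4.18820803e-03 -1.09359469e-03] 0.0002597343395113704 [-0.70302977  0.258552   -0.33458774]
top [289.79853571 227.84723166]
side [226.89039165 193.00129634]
```

View pics/c1.png

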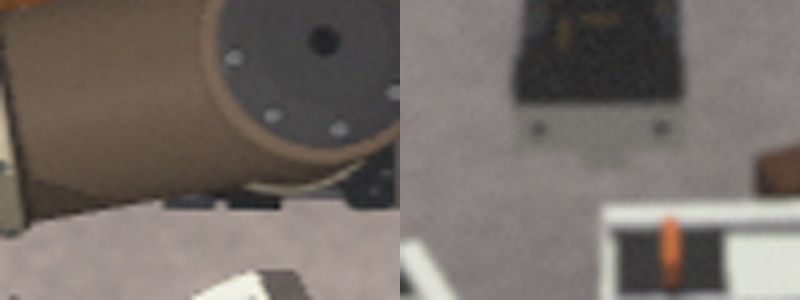

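The side crop shows the shut fingers (grey, around (600,150)) beside and above the dock's -y end, with the rib at (670,250). The top view is hidden by the arm. Going down behind the rib.

arm_command(commands=[{"tx":0,"ty":-0.008,"tz":0.04,"twist":0},{"tx":0,"ty":-0.008,"tz":0.09,"twist":0},{"tx":0,"ty":-0.008,"tz":0.14,"twist":0},{"tx":0,"ty":-0.008,"tz":0.19,"twist":0},{"tx":0,"ty":-0.008,"tz":0.23,"twist":0},{"tx":0,"ty":-0.008,"tz":0.26,"twist":0},{"tx":0,"ty":-0.008,"tz":0.272,"twist":0},{"tx":0,"ty":-0.008,"tz":0.272,"twist":0}])

```text
t: 3.87
eef_pos: [0.4712, -0.0952, 0.0588]
ee_rot: [3.142, -0.0, 0.004]
force: [0.3, 0.8, 0.3]
width: 0.0003
gripper_force: 0.0
```

arm_command(commands=[{"tx":0.02,"ty":0,"tz":0,"twist":0},{"tx":0.04,"ty":0,"tz":0,"twist":0},{"tx":0.06,"ty":0,"tz":0,"twist":0},{"tx":0.08,"ty":0,"tz":0,"twist":0},{"tx":0.1,"ty":0,"tz":0,"twist":0},{"tx":0.12,"ty":0,"tz":0,"twist":0},{"tx":0.14,"ty":0,"tz":0,"twist":0},{"tx":0.16,"ty":0,"tz":0,"twist":0}])

```text
t: 4.53
eef_pos: [0.5113, -0.0957, 0.0585]
ee_rot: [3.142, 0.0, 0.003]
force: [-1.2, -0.5, 1.1]
width: 0.0003
gripper_force: 0.6
```

Run:
```python
from h import *
s=get_state();print(s["t"],s["eef_pos"],s["force"],s["moment"])
p=s["eef_pos"]
im=cv2.cvtColor(grab_frame("side"),cv2.COLOR_RGB2BGR);print(proj("side",p))
x,y=250,218;cv2.imwrite("pics/c2.png",cv2.resize(im[y-35:y+30,x-50:x+50],None,fx=8,fy=8,interpolation=cv2.INTER_CUBIC))
```

```text
4.5333 [ 0.51134289 -0.09568986  0.05846262] [-1.18712691 -0.50367129  1.08377747] [ 0.01042763  0.46382697 -0.03515007]
[243.24494226 210.80366751]
```

View pics/c2.png

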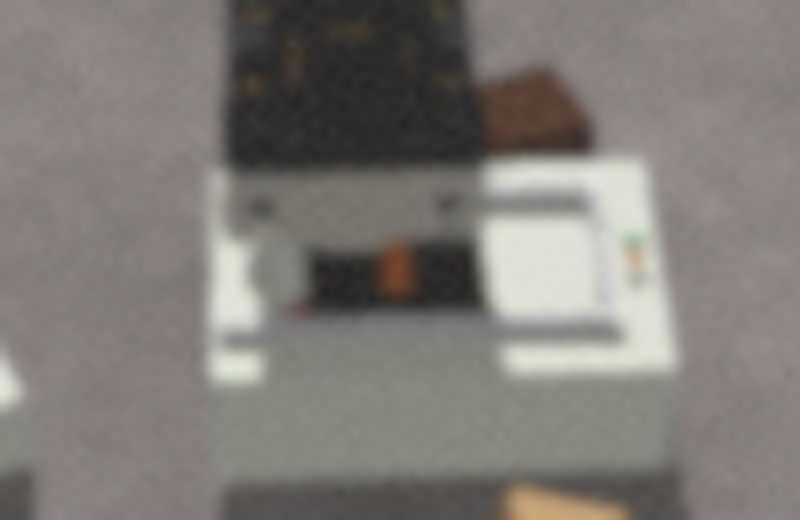

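The crop shows the shutter moving: plate at x 310–485, rib at (397,268), and the red key starting to show at (300,308). Force is about 1 N. Continuing, slower near the stop.

arm_command(commands=[{"tx":0.02,"ty":0.004,"tz":0,"twist":0},{"tx":0.04,"ty":0.008,"tz":0,"twist":0},{"tx":0.06,"ty":0.012,"tz":0,"twist":0},{"tx":0.08,"ty":0.014,"tz":0,"twist":0},{"tx":0.095,"ty":0.014,"tz":0,"twist":0},{"tx":0.11,"ty":0.014,"tz":0,"twist":0},{"tx":0.12,"ty":0.014,"tz":0,"twist":0},{"tx":0.128,"ty":0.014,"tz":0,"twist":0}])

```text
t: 5.25
eef_pos: [0.5432, -0.0991, 0.0585]
ee_rot: [3.141, 0.0, 0.003]
force: [-0.7, -0.8, -0.5]
width: 0.0004
gripper_force: 0.5
```

arm_command(commands=[{"tx":0.002,"ty":0,"tz":0,"twist":0},{"tx":0.004,"ty":0,"tz":0,"twist":0},{"tx":0.006,"ty":0,"tz":0,"twist":0},{"tx":0.008,"ty":0,"tz":0,"twist":0},{"tx":0.01,"ty":0,"tz":0,"twist":0},{"tx":0.012,"ty":0,"tz":0,"twist":0},{"tx":0.012,"ty":0,"tz":0,"twist":0},{"tx":0.012,"ty":0,"tz":0,"twist":0}])

```text
t: 5.92
eef_pos: [0.546, -0.099, 0.0586]
ee_rot: [3.142, -0.0, 0.003]
force: [-0.4, 0.1, -0.7]
width: 0.0006
gripper_force: 0.4
```

arm_command(commands=[{"tx":0.001,"ty":0,"tz":0,"twist":0},{"tx":0.002,"ty":0,"tz":0,"twist":0},{"tx":0.003,"ty":0,"tz":0,"twist":0},{"tx":0.004,"ty":0,"tz":0,"twist":0},{"tx":0.005,"ty":0,"tz":0,"twist":0},{"tx":0.006,"ty":0,"tz":0,"twist":0},{"tx":0.006,"ty":0,"tz":0,"twist":0},{"tx":0.006,"ty":0,"tz":0,"twist":0}])

```text
t: 6.58
eef_pos: [0.547, -0.099, 0.0585]
ee_rot: [3.142, 0.001, 0.003]
force: [-4.2, 0.3, 2.2]
width: 0.0006
gripper_force: 1.9
```

Run:
```python
from h import *
s=get_state();print(s["t"],s["eef_pos"],s["force"],s["moment"])
im=cv2.cvtColor(grab_frame("side"),cv2.COLOR_RGB2BGR)
hsv=cv2.cvtColor(im,cv2.COLOR_BGR2HSV)
m=((hsv[...,0]<14)&(hsv[...,1]>150)&(hsv[...,2]>70))[195:235,225:285]
for y,x in zip(*np.nonzero(m)):pass
ys,xs=np.nonzero(m);print(xs.min()+225,xs.max()+225,xs.mean()+225,ys.mean()+195,len(xs))
P=np.load("P.npy")
for o in(.058,.06,.062):print(o,proj("side",dock_pts(P,[[0,-.04+o,.056]])[0]))
```

```text
6.5833 [ 0.54701325 -0.09903835  0.0584918 ] [-4.24357359  0.29763779  2.24111875] [0.01381967 1.42253947 0.02799487]
262 263 262.3333333333333 216.66666666666666 3
0.058 [260.5377202  211.89497933]
0.06 [261.2839136  211.87462425]
0.062 [262.02996656 211.854273  ]
```

Stop reached: 4.2 N, under the sliding force, at the predicted position. Backing off, rising and going above the well.

arm_command(commands=[{"tx":-0.014,"ty":0,"tz":0,"twist":0},{"tx":-0.02,"ty":0,"tz":-0.03,"twist":0},{"tx":-0.03,"ty":0,"tz":-0.08,"twist":0},{"tx":-0.07,"ty":0,"tz":-0.12,"twist":0},{"tx":-0.12,"ty":0.001,"tz":-0.12,"twist":0},{"tx":-0.16,"ty":0.001,"tz":-0.12,"twist":0},{"tx":-0.192,"ty":0.001,"tz":-0.12,"twist":0},{"tx":-0.192,"ty":0.001,"tz":-0.12,"twist":0}])

```text
t: 7.3
eef_pos: [0.4981, -0.0994, 0.0888]
ee_rot: [-3.141, -0.0, 0.003]
force: [-0.2, -0.6, -0.6]
width: 0.0009
gripper_force: 0.0
```

Run:
```python
from h import *
s=get_state();print(s["t"],s["eef_pos"],s["ee_rot"],s["force"],s["moment"])
im=cv2.cvtColor(grab_frame("side"),cv2.COLOR_RGB2BGR)
P=np.load("P.npy")
G={"side":cv2.GaussianBlur(im,(0,0),.5).mean(2).astype(np.float32)}
big=cv2.resize(im[180:245,205:305],None,fx=8,fy=8,interpolation=cv2.INTER_CUBIC)
w=dock_pts(P,[[.024*np.cos(a),-.04+.024*np.sin(a),.044] for a in np.linspace(0,6.28,40)])
for p in list(w)+[s["eef_pos"]]:
    u=(proj("side",p)-[205,180]+.5)*8;cv2.circle(big,(int(u[0]),int(u[1])),1,(255,0,255),-1)
for p in dock_pts(P,BOX):
    u=(proj("side",p)-[205,180]+.5)*8;cv2.circle(big,(int(u[0]),int(u[1])),2,(0,255,0),-1)
cv2.imwrite("pics/c3.png",big)
```

```text
7.3 [ 0.49809314 -0.09941189  0.08883556] [-3.14132184e+00 -1.14454075e-04  2.93201969e-03] [-0.23417898 -0.59448202 -0.59320512] [-0.0470876   0.06403227 -0.01296258]
```

View pics/c3.png

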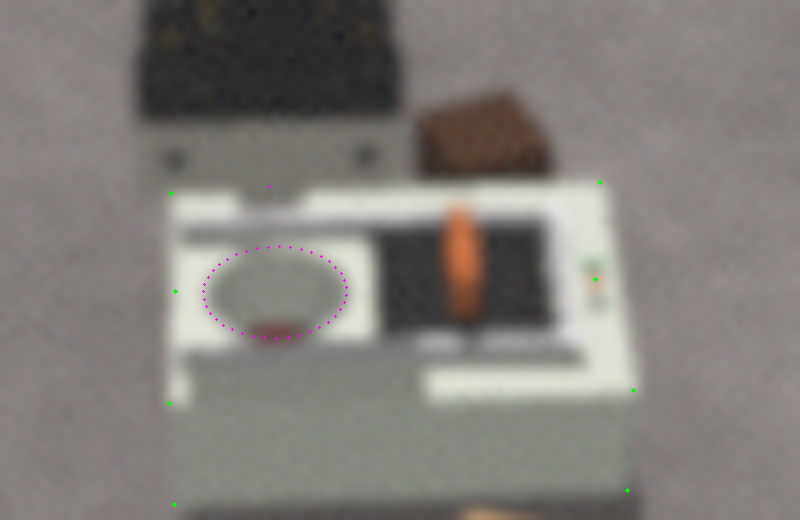

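The drawn ellipse fits the well: crop centre (276,292), with red key visible at (278,333). The dock has not moved and the shutter is open. The fingertips are about 22–26 mm wide, well within the 48 mm bore. Descending with a 1.5 mm correction.

arm_command(commands=[{"tx":0.005,"ty":0,"tz":0.03,"twist":0},{"tx":0.005,"ty":0,"tz":0.07,"twist":0},{"tx":0.005,"ty":0,"tz":0.11,"twist":0},{"tx":0.005,"ty":0,"tz":0.15,"twist":0},{"tx":0.005,"ty":0,"tz":0.19,"twist":0},{"tx":0.005,"ty":0,"tz":0.22,"twist":0},{"tx":0.005,"ty":0,"tz":0.24,"twist":0},{"tx":0.005,"ty":0,"tz":0.24,"twist":0}])

```text
t: 8.02
eef_pos: [0.4999, -0.0996, 0.027]
ee_rot: [3.141, 0.002, 0.003]
force: [-0.3, -0.5, -1.3]
width: 0.0007
gripper_force: 0.0
```

arm_command(commands=[{"tx":0,"ty":0,"tz":0.01,"twist":0},{"tx":0,"ty":0,"tz":0.02,"twist":0},{"tx":0,"ty":0,"tz":0.03,"twist":0},{"tx":0,"ty":0,"tz":0.04,"twist":0},{"tx":0,"ty":0,"tz":0.046,"twist":0},{"tx":0,"ty":0,"tz":0.05,"twist":0},{"tx":0,"ty":0,"tz":0.052,"twist":0},{"tx":0,"ty":0,"tz":0.052,"twist":0}])

```text
t: 8.68
eef_pos: [0.5011, -0.0994, 0.0158]
ee_rot: [-3.142, -0.001, 0.003]
force: [-0.1, 0.3, 3.9]
width: 0.0004
gripper_force: 2.0
```

arm_command(commands=[{"tx":0,"ty":0,"tz":0.002,"twist":0},{"tx":0,"ty":0,"tz":0.004,"twist":0},{"tx":0,"ty":0,"tz":0.006,"twist":0},{"tx":0,"ty":0,"tz":0.008,"twist":0},{"tx":0,"ty":0,"tz":0.01,"twist":0},{"tx":0,"ty":0,"tz":0.011,"twist":0},{"tx":0,"ty":0,"tz":0.012,"twist":0},{"tx":0,"ty":0,"tz":0.012,"twist":0}])

```text
t: 9.35
eef_pos: [0.5011, -0.0994, 0.014]
ee_rot: [3.141, -0.001, 0.004]
force: [-5.1, 1.8, 20.9]
width: 0.001
gripper_force: 10.5
```

Bottomed at 20.9 N. Easing a little, then holding.

arm_command(commands=[{"tx":0,"ty":0,"tz":-0.002,"twist":0},{"tx":0,"ty":0,"tz":-0.002,"twist":0},{"tx":0,"ty":0,"tz":-0.002,"twist":0},{"tx":0,"ty":0,"tz":-0.002,"twist":0},{"tx":0,"ty":0,"tz":-0.002,"twist":0},{"tx":0,"ty":0,"tz":-0.002,"twist":0},{"tx":0,"ty":0,"tz":-0.002,"twist":0},{"tx":0,"ty":0,"tz":-0.002,"twist":0}])

```text
t: 10.02
eef_pos: [0.5011, -0.0994, 0.0141]
ee_rot: [3.142, -0.001, 0.003]
force: [-3.8, 1.0, 16.3]
width: 0.0005
gripper_force: 7.9
```

arm_command(commands=[{"tx":0,"ty":0,"tz":0,"twist":0},{"tx":0,"ty":0,"tz":0,"twist":0},{"tx":0,"ty":0,"tz":0,"twist":0},{"tx":0,"ty":0,"tz":0,"twist":0},{"tx":0,"ty":0,"tz":0,"twist":0},{"tx":0,"ty":0,"tz":0,"twist":0},{"tx":0,"ty":0,"tz":0,"twist":0},{"tx":0,"ty":0,"tz":0,"twist":0}])

```text
t: 10.68
eef_pos: [0.5012, -0.0994, 0.0141]
ee_rot: [3.141, -0.001, 0.004]
force: [-3.5, 1.9, 14.4]
width: 0.0001
gripper_force: 7.9
```

arm_command(commands=[{"tx":0,"ty":0,"tz":0,"twist":0},{"tx":0,"ty":0,"tz":0,"twist":0},{"tx":0,"ty":0,"tz":0,"twist":0},{"tx":0,"ty":0,"tz":0,"twist":0},{"tx":0,"ty":0,"tz":0,"twist":0},{"tx":0,"ty":0,"tz":0,"twist":0},{"tx":0,"ty":0,"tz":0,"twist":0},{"tx":0,"ty":0,"tz":0,"twist":0}])

```text
t: 11.35
eef_pos: [0.5011, -0.0994, 0.0141]
ee_rot: [3.142, -0.001, 0.004]
force: [-3.7, 1.8, 14.7]
width: 0.0003
gripper_force: 7.9
```

arm_command(commands=[{"tx":0,"ty":0,"tz":0,"twist":0},{"tx":0,"ty":0,"tz":0,"twist":0},{"tx":0,"ty":0,"tz":0,"twist":0},{"tx":0,"ty":0,"tz":0,"twist":0},{"tx":0,"ty":0,"tz":0,"twist":0},{"tx":0,"ty":0,"tz":0,"twist":0},{"tx":0,"ty":0,"tz":0,"twist":0},{"tx":0,"ty":0,"tz":0,"twist":0}])

```text
t: 12.02
eef_pos: [0.5011, -0.0994, 0.0141]
ee_rot: [3.142, -0.001, 0.004]
force: [-4.0, 2.7, 17.3]
width: 0.0004
gripper_force: 7.9
```

Held fully down for over 2.6 s. Rising straight out, then over the rib to its far side.

arm_command(commands=[{"tx":0,"ty":0,"tz":-0.02,"twist":0},{"tx":-0.004,"ty":0,"tz":-0.06,"twist":0},{"tx":-0.004,"ty":0,"tz":-0.11,"twist":0},{"tx":-0.004,"ty":0,"tz":-0.17,"twist":0},{"tx":-0.004,"ty":0,"tz":-0.23,"twist":0},{"tx":-0.004,"ty":0,"tz":-0.28,"twist":0},{"tx":-0.004,"ty":0,"tz":-0.32,"twist":0},{"tx":-0.004,"ty":0,"tz":-0.32,"twist":0}])

```text
t: 12.68
eef_pos: [0.5006, -0.0994, 0.0951]
ee_rot: [-3.141, -0.003, 0.003]
force: [0.6, -0.1, -0.3]
width: 0.0008
gripper_force: 0.0
```

arm_command(commands=[{"tx":0.04,"ty":0,"tz":0,"twist":0},{"tx":0.1,"ty":0,"tz":0,"twist":0},{"tx":0.17,"ty":0,"tz":0,"twist":0},{"tx":0.24,"ty":0,"tz":0,"twist":0},{"tx":0.3,"ty":0,"tz":0,"twist":0},{"tx":0.34,"ty":0,"tz":0,"twist":0},{"tx":0.352,"ty":0,"tz":0,"twist":0},{"tx":0.352,"ty":0,"tz":0,"twist":0}])

```text
t: 13.35
eef_pos: [0.5878, -0.0992, 0.0919]
ee_rot: [3.141, 0.002, 0.003]
force: [-0.5, 0.7, -0.3]
width: 0.0004
gripper_force: 0.0
```

Run:
```python
from h import *
s=get_state();print(s["t"],s["eef_pos"],s["ee_rot"],s["force"])
im=cv2.cvtColor(grab_frame("side"),cv2.COLOR_RGB2BGR);P=np.load("P.npy")
big=cv2.resize(im[180:245,205:305],None,fx=8,fy=8,interpolation=cv2.INTER_CUBIC)
w=dock_pts(P,[[.024*np.cos(a),-.04+.024*np.sin(a),.044] for a in np.linspace(0,6.28,40)])
for p in list(w)+[s["eef_pos"]]+list(dock_pts(P,BOX)):
    u=(proj("side",p)-[205,180]+.5)*8;cv2.circle(big,(int(u[0]),int(u[1])),2,(255,0,255),-1)
cv2.imwrite("pics/c4.png",big)
```

```text
13.35 [ 0.58776056 -0.0992026   0.09185546] [3.14147229e+00 1.80955551e-03 2.69220564e-03] [-0.49890271  0.67115293 -0.25177726]
```

View pics/c4.png

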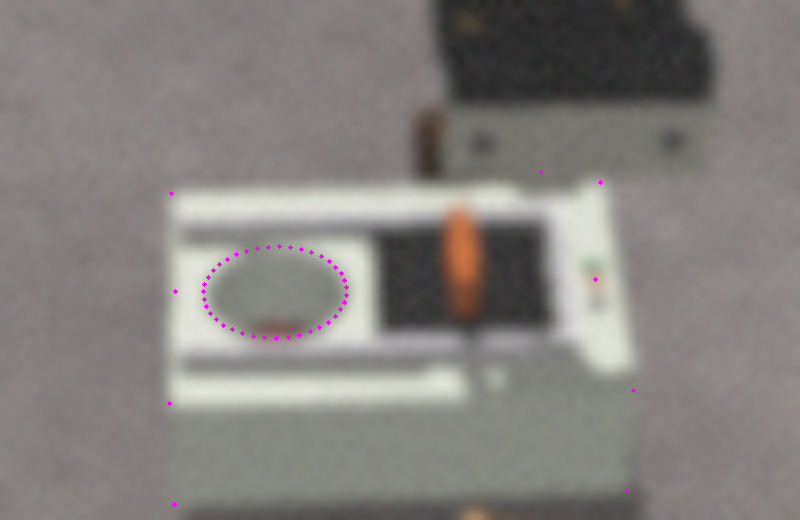

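The dock is unmoved, the key is back up at (278,330), and the fingers are past the rib on the +y side. Descending and closing.

arm_command(commands=[{"tx":0,"ty":0,"tz":0.02,"twist":0},{"tx":0,"ty":0,"tz":0.05,"twist":0},{"tx":0,"ty":0,"tz":0.08,"twist":0},{"tx":0,"ty":0,"tz":0.11,"twist":0},{"tx":0,"ty":0,"tz":0.133,"twist":0},{"tx":-0.01,"ty":0,"tz":0.133,"twist":0},{"tx":-0.02,"ty":0,"tz":0.133,"twist":0},{"tx":-0.03,"ty":0,"tz":0.133,"twist":0}])

```text
t: 14.07
eef_pos: [0.58, -0.0992, 0.0599]
ee_rot: [3.142, 0.0, 0.003]
force: [0.3, 0.1, 0.5]
width: 0.0005
gripper_force: 0.0
```

arm_command(commands=[{"tx":-0.015,"ty":0,"tz":0,"twist":0},{"tx":-0.035,"ty":0,"tz":0,"twist":0},{"tx":-0.055,"ty":0,"tz":0,"twist":0},{"tx":-0.075,"ty":0,"tz":0,"twist":0},{"tx":-0.095,"ty":0,"tz":0,"twist":0},{"tx":-0.115,"ty":0,"tz":0,"twist":0},{"tx":-0.135,"ty":0,"tz":0,"twist":0},{"tx":-0.155,"ty":0,"tz":0,"twist":0}])

```text
t: 14.73
eef_pos: [0.5412, -0.0993, 0.0601]
ee_rot: [3.142, -0.001, 0.003]
force: [2.0, -0.0, 2.0]
width: 0.0005
gripper_force: 0.8
```

arm_command(commands=[{"tx":-0.018,"ty":0,"tz":0,"twist":0},{"tx":-0.036,"ty":0,"tz":0,"twist":0},{"tx":-0.052,"ty":0,"tz":0,"twist":0},{"tx":-0.066,"ty":0,"tz":0,"twist":0},{"tx":-0.078,"ty":0,"tz":0,"twist":0},{"tx":-0.086,"ty":0,"tz":0,"twist":0},{"tx":-0.092,"ty":0,"tz":0,"twist":0},{"tx":-0.096,"ty":0,"tz":0,"twist":0}])

```text
t: 15.4
eef_pos: [0.5173, -0.0994, 0.0598]
ee_rot: [3.142, 0.0, 0.003]
force: [0.7, -0.2, 1.1]
width: 0.0005
gripper_force: 0.7
```

Creeping to the stop.

arm_command(commands=[{"tx":-0.002,"ty":0,"tz":0,"twist":0},{"tx":-0.004,"ty":0,"tz":0,"twist":0},{"tx":-0.006,"ty":0,"tz":0,"twist":0},{"tx":-0.007,"ty":0,"tz":0,"twist":0},{"tx":-0.008,"ty":0,"tz":0,"twist":0},{"tx":-0.008,"ty":0,"tz":0,"twist":0},{"tx":-0.008,"ty":0,"tz":0,"twist":0},{"tx":-0.008,"ty":0,"tz":0,"twist":0}])

```text
t: 16.07
eef_pos: [0.5154, -0.0994, 0.0598]
ee_rot: [3.142, 0.0, 0.003]
force: [0.3, -0.4, 0.7]
width: 0.0004
gripper_force: 0.6
```

arm_command(commands=[{"tx":-0.001,"ty":0,"tz":0,"twist":0},{"tx":-0.002,"ty":0,"tz":0,"twist":0},{"tx":-0.003,"ty":0,"tz":0,"twist":0},{"tx":-0.004,"ty":0,"tz":0,"twist":0},{"tx":-0.004,"ty":0,"tz":0,"twist":0},{"tx":-0.004,"ty":0,"tz":0,"twist":0},{"tx":-0.004,"ty":0,"tz":0,"twist":0},{"tx":-0.004,"ty":0,"tz":0,"twist":0}])

```text
t: 16.73
eef_pos: [0.5145, -0.0993, 0.0598]
ee_rot: [-3.142, -0.0, 0.003]
force: [1.3, -0.1, 1.0]
width: 0.0005
gripper_force: 0.7
```

arm_command(commands=[{"tx":-0.001,"ty":0,"tz":0,"twist":0},{"tx":-0.002,"ty":0,"tz":0,"twist":0},{"tx":-0.003,"ty":0,"tz":0,"twist":0},{"tx":-0.004,"ty":0,"tz":0,"twist":0},{"tx":-0.004,"ty":0,"tz":0,"twist":0},{"tx":-0.004,"ty":0,"tz":0,"twist":0},{"tx":-0.004,"ty":0,"tz":0,"twist":0},{"tx":-0.004,"ty":0,"tz":0,"twist":0}])

```text
t: 17.4
eef_pos: [0.5143, -0.0993, 0.06]
ee_rot: [-3.142, -0.001, 0.003]
force: [5.1, -1.5, -1.7]
width: 0.0005
gripper_force: 2.2
```

Stop reached (5.1 N at the shut position). Backing off, rising and retreating.

arm_command(commands=[{"tx":0.015,"ty":0,"tz":0,"twist":0},{"tx":0.03,"ty":0,"tz":-0.02,"twist":0},{"tx":0.03,"ty":0,"tz":-0.1,"twist":0},{"tx":0.03,"ty":0,"tz":-0.2,"twist":0},{"tx":0.03,"ty":0,"tz":-0.3,"twist":0},{"tx":0.03,"ty":0,"tz":-0.42,"twist":0},{"tx":0.03,"ty":0,"tz":-0.52,"twist":0},{"tx":0.03,"ty":0,"tz":-0.56,"twist":0}])

```text
t: 18.07
eef_pos: [0.522, -0.0995, 0.2037]
ee_rot: [3.141, -0.004, 0.003]
force: [0.7, 0.2, 0.2]
width: 0.0004
gripper_force: 0.0
```

arm_command(commands=[{"tx":0,"ty":-0.1,"tz":0,"twist":0},{"tx":0,"ty":-0.22,"tz":0,"twist":0},{"tx":0,"ty":-0.35,"tz":0,"twist":0},{"tx":0,"ty":-0.5,"tz":0,"twist":0},{"tx":0,"ty":-0.65,"tz":0,"twist":0},{"tx":0,"ty":-0.8,"tz":0,"twist":0},{"tx":0,"ty":-0.9,"tz":0,"twist":0},{"tx":0,"ty":-0.95,"tz":0,"twist":0}])

```text
t: 18.73
eef_pos: [0.5195, 0.1407, 0.1994]
ee_rot: [3.141, 0.001, 0.005]
force: [-0.6, -0.1, -0.5]
width: 0.0007
gripper_force: 0.0
```

Run:
```python
from h import *
s=get_state();print(s["t"],s["eef_pos"],s["force"])
P=np.load("P.npy");out=[]
for c,(x,y) in(("top",(288,211)),("side",(255,223))):
    im=cv2.cvtColor(grab_frame(c),cv2.COLOR_RGB2BGR)
    out.append(cv2.resize(im[y-30:y+30,x-40:x+40],None,fx=5,fy=5,interpolation=cv2.INTER_CUBIC))
cv2.imwrite("pics/c5.png",np.hstack(out))
```

```text
18.7333 [0.51954011 0.14069712 0.19937335] [-0.57960395 -0.05678129 -0.54441977]
```

View pics/c5.png

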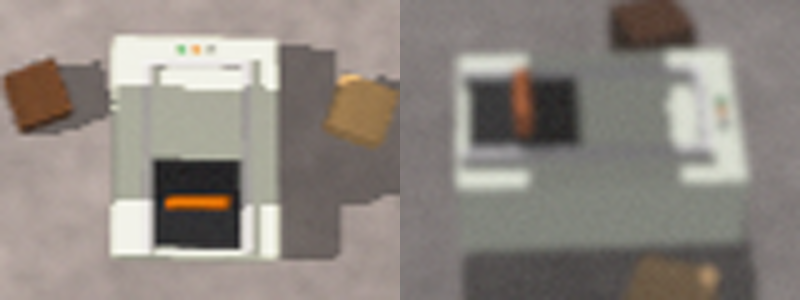

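Both views show the shutter at its shut end (top crop rib at (197,202)). The dock and both blocks are where they were at the start, and the robot is clear.

```bash
python3 -c "
from station import job_done
print(job_done())"
```

```text
the job is handed in; nothing more can be done
None
```

The job is handed in, at about 19 s on the robot's clock: I slid the shutter open to its stop, held the reset key fully down for over 2.6 s, let it spring back, and slid the shutter shut to its stop; the last pictures show the dock and both wooden blocks unmoved, and the arm never went near the console or the dish.

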